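Clip down the fittings case

TASK

Get the green fittings case ready to travel. Its carrying handle hangs over the right-hand clips (left and right as seen from the robot): first swing it up and over past its balance point so that it rests by itself on its left-hand stop. Then snap the four lid clips fully down over the rim in opposite-corner order (any corner first, next the one diagonally across from it, then the other two), leaving the handle over on the left and everything else on the bench and the lid as it lies.

Things in the scene. Friction and masses are not known exactly. Their poses are not given: they have to be found in the camera images.
- case: green sheet-steel fittings case with a grey lid already lying shut on it, fixed to the bench; 280 mm long (its x axis, away from the robot), 160 mm wide (its y axis, to the left), top of the lid 105 mm above the bench. Origin: centre of its underside, on the bench; z up. The lid's rim is flush with the outline. Its yaw varies by up to 15 degrees.
- handle (a joint): carrying handle, a hinged steel bail astride the case; swings freely, about 0.25 kg, falls to the side it leans to. Rad: 0 = on its right-hand stop, 70 degrees right of upright, low over the right-hand clips (crossbar at case y -141 mm, 136 mm above the bench); 1.22 = upright, balance point; 1.87 = on its left-hand stop, 37 degrees left of upright (crossbar at case y +90 mm, 205 mm above the bench).
- handle_grip (a point): middle of the handle's crossbar, on its axis, along the case's x; here a black rubber sleeve 16 mm thick, 120 mm long. Moves with the handle: 150 mm from the hinge line, which is parallel to the case's x axis through case y 0, 85 mm above the bench. The handle's two arms, 10 mm round, stand at case x -155 and +155 mm. On its left stop the crossbar overhangs the left-hand clips.
- clip_left_far (a joint): hinged steel lid clip, left side, far corner: case-frame x +75, y +83 mm. Rad: 0 = open, tab sticks out from the case, rising 20 degrees above level; 0.35 = level; 0.95 = over-centre; 1.72 = shut, hooked over the rim, tab hanging nearly upright. A spring drives it to the nearer end: from open it takes about 8 N at the tab's middle, less and less until over-centre, then it snaps shut by itself.
- clip_left_near (a joint): hinged steel lid clip, left side, near corner: case-frame x -75, y +83 mm. Rad: 0 = open, tab sticks out from the case, rising 20 degrees above level; 0.35 = level; 0.95 = over-centre; 1.72 = shut, hooked over the rim, tab hanging nearly upright. A spring drives it to the nearer end: from open it takes about 8 N at the tab's middle, less and less until over-centre, then it snaps shut by itself.
- clip_right_far (a joint): hinged steel lid clip, right side, far corner: case-frame x +75, y -83 mm. Rad: 0 = open, tab sticks out from the case, rising 20 degrees above level; 0.35 = level; 0.95 = over-centre; 1.72 = shut, hooked over the rim, tab hanging nearly upright. A spring drives it to the nearer end: from open it takes about 8 N at the tab's middle, less and less until over-centre, then it snaps shut by itself.
- clip_right_near (a joint): hinged steel lid clip, right side, near corner: case-frame x -75, y -83 mm. Rad: 0 = open, tab sticks out from the case, rising 20 degrees above level; 0.35 = level; 0.95 = over-centre; 1.72 = shut, hooked over the rim, tab hanging nearly upright. A spring drives it to the nearer end: from open it takes about 8 N at the tab's middle, less and less until over-centre, then it snaps shut by itself.
- tab_left_far (a point): on the upper (outer) face of clip_left_far's tab, mid-width, 24 mm from its hinge line; moves with it. Tab 36 mm wide (along case x), 37 mm long from the hinge line, 4 mm thick; hinge line along case x, 102 mm above the bench, 83 mm from the case's middle line; tab centre 75 mm nearer or farther than the case's centre.
- tab_left_near (a point): on the upper (outer) face of clip_left_near's tab, mid-width, 24 mm from its hinge line; moves with it. Tab 36 mm wide (along case x), 37 mm long from the hinge line, 4 mm thick; hinge line along case x, 102 mm above the bench, 83 mm from the case's middle line; tab centre 75 mm nearer or farther than the case's centre.
- tab_right_far (a point): on the upper (outer) face of clip_right_far's tab, mid-width, 24 mm from its hinge line; moves with it. Tab 36 mm wide (along case x), 37 mm long from the hinge line, 4 mm thick; hinge line along case x, 102 mm above the bench, 83 mm from the case's middle line; tab centre 75 mm nearer or farther than the case's centre.
- tab_right_near (a point): on the upper (outer) face of clip_right_near's tab, mid-width, 24 mm from its hinge line; moves with it. Tab 36 mm wide (along case x), 37 mm long from the hinge line, 4 mm thick; hinge line along case x, 102 mm above the bench, 83 mm from the case's middle line; tab centre 75 mm nearer or farther than the case's centre.
- elbow: steel pipe elbow, 38 x 53 mm, 40 mm tall, lying loose on the case's lid. Origin: centre of its underside. Bystander.
- wrench: steel wrench, 190 mm long, 8 mm thick, lying flat on the far side of the case. Bystander.
- coupling: steel pipe coupling, a short tube 48 mm across and 40 mm tall, standing to the right of the case. Bystander.
- flange: dark steel pipe flange, disc 84 mm across, 26 mm tall, lying to the left of the case. Bystander.
- hammer: hammer, 270 mm long, lying on the left part of the bench. Bystander.
- carton: cardboard carton 90 x 120 x 60 mm, on the right. Bystander.
- spraycan: aluminium spray can 66 mm across, 190 mm tall, standing on the left. Bystander.
- tape: black tape measure 30 x 65 x 65 mm, standing on the right part of the bench. Bystander.

How it is judged:
By the outcome, as a careful person would: the job done as asked, in the order asked, and still so for the second after the job is handed in, with the robot touching nothing.
It also fails if it takes over 70 s, if anything falls off the work surface, if the arm or the gripper's body presses on something with over 40 N, if the wrist force passes 120 N, or if a joint passes its speed limit or range.

ROBOT

A 6-joint arm with a two-finger parallel gripper is mounted at the origin on the work surface. World frame = base frame: x ahead of the robot, y to its left, z up, the work surface at z = 0. Lengths are in mm, angles in rad, forces in N, time in s.
With the tool pointing down it reaches from about 350 to 1000 mm from the base axis. Payload 7.1 kg.
Tool frame: the origin (TCP) lies midway between the tips of the shut fingers; the grasp point (between the pads) lies 19 mm behind it (bot.tcp_to_grasp is the z of the grasp point in the tool frame, in mm); z points along the fingers, y is the line along which they close (so a half turn about z gives the same grasp; the last joint's range is limited). The gripper opens to 85 mm and grips with 20 to 120 N. Pads are 22 mm wide; open, the fingers measure 114 mm over their backs; the gripper's body (76 mm by 85 mm) begins 54 mm behind the grasp point. The pads swing forward as they close: fully open they stand 13 mm farther back than shut.
Start: joints at [1.208, 0.423, 1.63, -0, 1.089, -0.019], TCP at [210.635, 588.42, 231.319] pointing down, gripper open.
Joint ranges: [-3, 3], [-0.9, 2.11], [0.09, 2.58], [-1.31, 4.45], [0.11, 2.69], [-2.54, 2.54]. Speed limits (rad/s): [2.39, 2.39, 3.01, 3.14, 3.14, 3.14].

INTERFACE

Orientations are given as a unit quaternion [x, y, z, w].
In Python, from workcell import bot, vision, finder gives the robot as it stands.
- The arm moves only by the shell command python3 -m inch 'ROWS' [FORCE]. ROWS is JSON, a list of rows, each a list of 7 numbers: the shift along the tool's x, y, z in mm, then the turn, a rotation vector about the tool's x, y, z in rad, then the gripper command: -1 is shut, 1 is fully open, values between are in proportion. A call has 1 to 10 rows; each row is the pose to reach, as a shift and turn from the pose commanded when the call began, along the tool's axes at that moment; what a row does not reach only later rows make up. A row lasts 1/10 s, in which the tool goes at most 50 mm and 8.59 degrees, less where a joint would pass 70% of its speed; a pose out of reach is approached as far as the arm can. A call with a gripper value outside its range is refused whole. The fingers move at their own pace and stop on an object; FORCE is the grip in N (left out, the last holds). Time passes only in rows, so rows that repeat a pose let the fingers close. It gives the time, the measured TCP pose, the force, the opening and the grip force at its end, in the units of the state.
- bot.state(): the state, without advancing time (a new reading comes with each control period).
- vision.get_image(name): name is "side" or "top" or "wrist"; returns the picture (384x512x3 uint8, red, green, blue); there is no depth.
- vision.calibration(name): a dict with "fx", "fy", "cx", "cy" (pixels), "k1" (the pictures are not rectified: a ray, as slopes to the right and down, at radius r is drawn at 1 + k1 r^2 times it, then the intrinsics apply), "extrinsics" (4x4, takes a point from world to camera coordinates); the wrist camera has in their place "tool_from_camera" (4x4, takes a point from camera to tool coordinates, whose origin is the TCP and whose axes are the flange's). Camera axes: x right, y up, looking along -z (the intrinsics and any distortion apply to the point x, -y, -z); pixel columns grow to the right and rows downward; lengths in mm; the calibration is good to about 2 mm. A picture is of the moment at which its call begins: read the wrist's pose just before it. calibration takes no time and is no camera call.
- bot.sign_off(): hands the job in; it is judged then, once.
Trained networks look in the newest picture that a camera, given by its name, has taken for a name from the list of things; names that differ only in an ending like _2 or _b are one class to them, and where a whole thing is asked for, a point or a joint stands for the part that bears it (a point fixed in the world has none). Each returns a list of dicts, best first, with "conf" (0 to 1); they miss things now and then, are a little off and sometimes report something else, mostly with a low value. They report only what shows in the picture. A call takes as long as a camera call.
- finder.boxes_of(target, camera): "rect" ([left, top, right, bottom] as shares, 0 to 1, of the picture: columns of its width, rows of its height, round what is visible of it).
- finder.regions_of(target, camera): "pixels" (384x512 bool, what is visible of it) and "rect" ([left, top, right, bottom] as shares, 0 to 1, of the picture: columns of its width, rows of its height, round what is visible of it).
The state is a dict: "t": time; "joints": joint angles; "qvel": joint speeds; "effort": joint torques, N m; "tool_pos": TCP position; "ee_rot": TCP orientation; "ft_force": force on the tool from outside, world axes, zero at the start; "wrist_torque": the same for the moment, N m; "grip_width": finger opening in mm; "finger_force": force on a finger pad.
Only numpy, scipy, OpenCV 4.12 (cv2) and the standard library are available. Lean on these libraries where they do the work, as an engineer would, in place of code of your own. Each camera call takes 0.05 s, during which the arm holds its last target. There are 200 camera calls.

## Working session

There is one attempt and no reset: what is moved stays moved. The work goes in short steps, Python scripts to look and compute and a shell command to move; the robot and the scene stay as the last step left them, time stands still between calls to the robot, and variables do not carry over. Pictures are saved under pics/ and viewed, at most 10 in all, crops included, and the job is handed in when it is done.

```bash
ls; mkdir -p pics; python3 - <<'E'
from workcell import bot, vision, finder
import cv2,numpy as np
for n in ("top","side"):
    im=vision.get_image(n); cv2.imwrite(f"pics/{n}0.png",im[:,:,::-1])
    for t in ("case","handle_grip","tab_left_far","elbow","tab_right_far"):
        print(n,t,[(np.round(np.array(b["rect"])*[512,384,512,384]).tolist(),round(b["conf"],2)) for b in finder.boxes_of(t,n)][:5])
    c=vision.calibration(n);print({k:np.round(v,3).tolist() for k,v in c.items()})
print(bot.state())
E
```

```text
pics
top case [([237.0, 159.0, 326.0, 262.0], 0.56)]
top handle_grip [([280.0, 159.0, 329.0, 261.0], 0.68)]
top tab_left_far [([241.0, 176.0, 253.0, 185.0], 0.44), ([302.0, 181.0, 315.0, 193.0], 0.17)]
top elbow [([275.0, 191.0, 285.0, 207.0], 0.69)]
top tab_right_far [([301.0, 180.0, 317.0, 189.0], 0.7), ([336.0, 193.0, 350.0, 209.0], 0.28)]
{'fx': 361.181, 'fy': 361.181, 'cx': 261.78, 'cy': 187.955, 'k1': 0.014, 'extrinsics': [[0.002, -1.0, 0.006, -24.787], [0.982, 0.003, 0.188, -596.601], [-0.188, 0.006, 0.982, -1171.641], [0.0, 0.0, 0.0, 1.0]]}
side case [([189.0, 177.0, 310.0, 254.0], 0.83)]
side handle_grip [([184.0, 194.0, 313.0, 246.0], 0.64)]
side tab_left_far [([244.0, 174.0, 256.0, 182.0], 0.58), ([278.0, 263.0, 298.0, 286.0], 0.5)]
side elbow [([243.0, 189.0, 253.0, 212.0], 0.47)]
side tab_right_far [([194.0, 174.0, 218.0, 191.0], 0.65)]
{'fx': 410.715, 'fy': 410.715, 'cx': 255.778, 'cy': 190.279, 'k1': 0.02, 'extrinsics': [[0.892, -0.452, 0.014, -549.309], [0.279, 0.573, 0.771, -230.24], [-0.356, -0.683, 0.637, -1145.057], [0.0, 0.0, 0.0, 1.0]]}
{'t': 0.6, 'joints': array([ 1.20799491e+00,  4.23081192e-01,  1.62992991e+00,  7.39975683e-08,
        1.08860729e+00, -1.90044357e-02]), 'qvel': array([-0.00045012, -0.00189965, -0.00218279, -0.00272839,  0.00017247,
        0.00016026]), 'effort': array([ 1.73285109e-03, -5.57066095e+01, -2.82027733e+01,  8.17587738e-05,
        8.84139517e-04, -2.55476084e-05]), 'tool_pos': array([210.63129294, 588.40141995, 231.31903977]), 'ee_rot': array([ 1.71053186e-01,  9.85261796e-01, -1.26270697e-05, -2.47364766e-06]), 'ft_force': array([-0.22204427, -0.58075563, -0.23949926]), 'wrist_torque': array([-0.02780547,  0.02235802, -0.01806281]), 'finger_force': 0.0, 'grip_width': 85.6713218303053}
```

```bash
python3 - <<'E'
import cv2
a=cv2.imread("pics/top0.png")[135:285,200:370];cv2.imwrite("pics/c1.png",cv2.resize(a,None,fx=4,fy=4,interpolation=cv2.INTER_CUBIC))
a=cv2.imread("pics/side0.png")[150:300,155:345];cv2.imwrite("pics/c2.png",cv2.resize(a,None,fx=4,fy=4,interpolation=cv2.INTER_CUBIC))
E
```

```text
(no output)
```

View pics/c1.png

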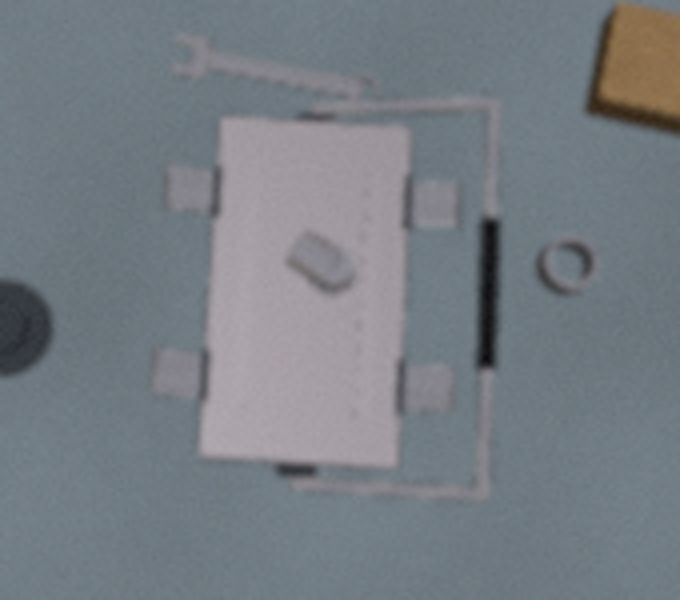

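View pics/c2.png

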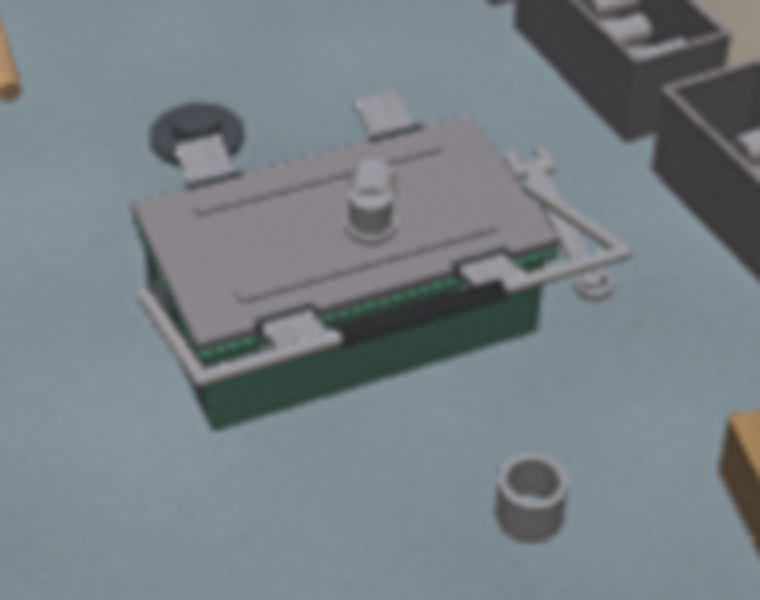

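View pics/top0.png

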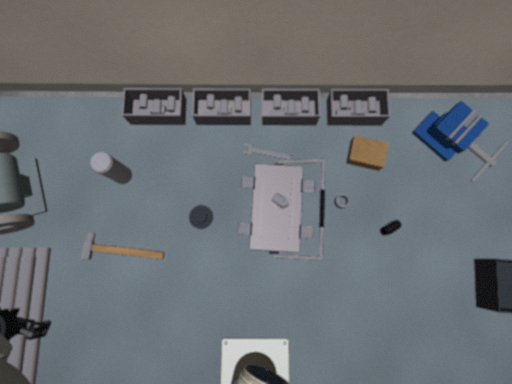

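The top crop shows the lid corners at (219,118), (409,127), (396,466) and (201,457), with the sleeve running (489,220)–(486,367). The side crop shows lid corners at (465,117), (557,243), (205,348) and (135,205). The elbow is near the lid's centre.

```bash
cat > h.py <<'E'
import numpy as np
from workcell import bot, vision, finder
from scipy.spatial.transform import Rotation as R
from scipy.optimize import least_squares
def proj(P,n,T=None):
    c=vision.calibration(n)
    E=np.array(c["extrinsics"]) if T is None else T
    p=E[:3,:3]@np.array(P,float).T+E[:3,3:4]
    s=np.array([p[0],-p[1]])/-p[2]; s=s*(1+c["k1"]*(s**2).sum(0))
    return np.c_[c["fx"]*s[0]+c["cx"],c["fy"]*s[1]+c["cy"]]
def c2w(P,q):
    x,y,a=q; P=np.array(P,float); c,s=np.cos(a),np.sin(a)
    return np.c_[x+c*P[:,0]-s*P[:,1],y+s*P[:,0]+c*P[:,1],P[:,2]]
def todelta(tgt,dirx=None,rot=None):
    """tool-frame shift and rotvec from the measured pose"""
    s=bot.state(); r=R.from_quat(s["ee_rot"])
    d=r.inv().apply(np.array(tgt)-s["tool_pos"])
    rv=(r.inv()*rot).as_rotvec() if rot is not None else None
    return d,rv
E
python3 - <<'E'
from h import *
L=[[140,80,105],[140,-80,105],[-140,-80,105],[-140,80,105]]
S=[[60,-141,136],[-60,-141,136]]
t=(np.array([(219,118),(409,127),(396,466),(201,457),(489,220),(486,367)])+.5)/4-.5+[200,135]
s=(np.array([(465,117),(557,243),(205,348),(135,205)])+.5)/4-.5+[155,150]
f=lambda q:np.r_[(proj(c2w(L+S,q),"top")-t).ravel(),(proj(c2w(L,q),"side")-s).ravel()]
r=least_squares(f,[550,0,0],x_scale=[10,10,.1]);print(r.x,np.degrees(r.x[2]));print(np.round(r.fun.reshape(-1,2),1))
q=r.x
print(c2w([[0,-141,136],[0,90,205],[75,111,110],[-75,111,110],[75,-111,110],[-75,-111,110]],q))
print(vision.calibration("wrist"))
from workcell import bot
print([m for m in dir(bot) if m[0]!='_'])
E
```

```text
[ 5.26957067e+02 -7.12895413e+01 -5.03914129e-02] -2.8872152822564328
[[-0.1 -1. ]
 [ 0.8 -0.7]
 [ 1.3  0.5]
 [-0.5  0. ]
 [ 0.4 -1. ]
 [ 0.3  0.1]
 [ 0.4 -0.6]
 [ 1.  -1.3]
 [-2.  -0.3]
 [-1.6 -0.1]]
[[ 519.85488414 -212.1105589   136.        ]
 [ 531.49037474   18.59621464  205.        ]
 [ 607.45294322   35.791801    110.        ]
 [ 457.64335001   43.34731437  110.        ]
 [ 596.27078342 -185.92639695  110.        ]
 [ 446.46119021 -178.37088358  110.        ]]
{'fx': 305.8361544558971, 'fy': 305.8361544558971, 'cx': 249.50121871308897, 'cy': 190.9113462207375, 'k1': -0.0796857692711996, 'tool_from_camera': array([[-1.45262493e-03,  9.61726328e-01,  2.74007957e-01,
         6.92517145e+01],
       [ 9.99998699e-01,  1.20476696e-03,  1.07284087e-03,
         5.40970662e-01],
       [ 7.01663582e-04,  2.74009159e-01, -9.61726826e-01,
        -1.42385537e+02],
       [ 0.00000000e+00,  0.00000000e+00,  0.00000000e+00,
         1.00000000e+00]])}
['PlanningError', 'sign_off', 'state', 'tcp_to_grasp']
```

```bash
cat >> h.py <<'E'
def down(a,tilt=0):
    """tool x = -case x, y = case y, z down; tilt>0: body leans to case +y"""
    b=R.from_euler('z',a)*R.from_matrix(np.array([[-1,0,0],[0,1,0],[0,0,-1.]]))
    return R.from_rotvec(-tilt*np.array([np.cos(a),np.sin(a),0]))*b
def go(P,q,tilt=0):
    d,rv=todelta(c2w([P],q)[0],rot=down(q[2],tilt)); print(np.round(d,1),np.round(rv,3))
E
python3 - <<'E'
from h import *
go([0,-141,260],[527,-71.3,-.0504])
E
```

```text
[-561.  -649.4  -28.7] [-0.    -0.    -0.293]
```

```bash
M='[-561,-649,-29,0,0,-0.293,0.2]'; python3 -m inch '[[-100,-115,-29,0,0,-0.1,0.2],[-200,-230,-29,0,0,-0.2,0.2],[-300,-346,-29,0,0,-0.293,0.2],[-561,-649,-29,0,0,-0.293,0.2],[-561,-649,-29,0,0,-0.293,0.2],[-561,-649,-29,0,0,-0.293,0.2],[-561,-649,-29,0,0,-0.293,0.2],[-561,-649,-29,0,0,-0.293,0.2],[-561,-649,-29,0,0,-0.293,0.2],[-561,-649,-29,0,0,-0.293,0.2]]'; python3 - <<'E'
from h import *
go([0,-141,260],[527,-71.3,-.0504]); print(bot.state()["joints"].round(2))
E
```

```text
t: 1.6
tool_pos: [391.2, 121.3, 253.9]
ee_rot: [0.025, 1.0, 0.0, 0.001]
ft_force: [2.0, 0.5, -0.5]
grip_width: 51.4
finger_force: 0.0
[-145.4 -326.5   -6.1] [ 0.     0.001 -0.   ]
[ 0.27  0.06  2.06  0.    1.02 -1.25]
```

```bash
python3 -m inch '[[-145,-326,-6,0,0,0,0.2],[-145,-326,-6,0,0,0,0.2],[-145,-326,-6,0,0,0,0.2],[-145,-326,-6,0,0,0,0.2],[-145,-326,-6,0,0,0,0.2],[-145,-326,-6,0,0,0,0.2],[-145,-326,-6,0,0,0,0.2],[-145,-326,-6,0,0,0,0.2],[-145,-326,-6,0,0,0,0.2],[-145,-326,-6,0,0,0,0.2]]'; python3 - <<'E'
from h import *
import cv2
s=bot.state(); print(s["joints"].round(2),s["tool_pos"])
im=vision.get_image("wrist")
T=np.eye(4);T[:3,:3]=R.from_quat(s["ee_rot"]).as_matrix();T[:3,3]=s["tool_pos"]
E=np.linalg.inv(T@vision.calibration("wrist")["tool_from_camera"]);np.save("E.npy",E)
q=[527,-71.3,-.0504]
cv2.imwrite("pics/w0raw.png",im[:,:,::-1])
P=[[60,-141,136],[-60,-141,136],[140,-80,105],[-140,-80,105],[93,-83,102],[57,-83,102],[-57,-83,102],[-93,-83,102]]
uv=proj(c2w(P,q),"wrist",E);print(uv.round())
o=im[:,:,::-1].copy()
for u in uv: cv2.circle(o,(int(u[0]),int(u[1])),3,(0,0,255),1)
cv2.imwrite("pics/w0.png",cv2.resize(o,(768,576)))
E
```

```text
t: 2.6
tool_pos: [518.3, -208.9, 259.1]
ee_rot: [0.025, 1.0, 0.0, -0.001]
ft_force: [-0.4, -0.7, 0.6]
grip_width: 51.6
finger_force: 0.0
[-0.4   0.29  1.75  0.    1.1  -1.92] [ 518.29930441 -208.91440926  259.07762128]
[[246. 247.]
 [245. 118.]
 [301. 298.]
 [313.  26.]
 [300. 260.]
 [301. 230.]
 [306. 120.]
 [308.  80.]]
```

View pics/w0.png

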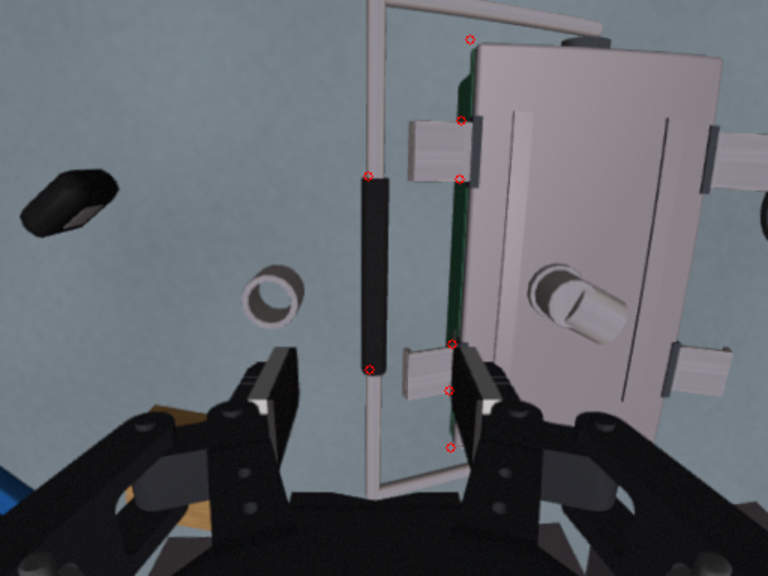

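The wrist picture shows the sleeve from (375,178) to (373,373), and lid near corners at (474,44) and (720,58). My prediction sits about 6 px too far left, so I'll refit with this view.

```bash
python3 - <<'E'
from h import *
E=np.load("E.npy")
L=[[140,80,105],[140,-80,105],[-140,-80,105],[-140,80,105]]
S=[[60,-141,136],[-60,-141,136]]
t=(np.array([(219,118),(409,127),(396,466),(201,457),(489,220),(486,367)])+.5)/4-.5+[200,135]
s=(np.array([(465,117),(557,243),(205,348),(135,205)])+.5)/4-.5+[155,150]
W=[[60,-141,136],[-60,-141,136],[-140,-80,105],[-140,80,105]]
w=(np.array([(373,373),(375,178),(474,44),(720,58)])+.5)/1.5-.5
f=lambda q:np.r_[(proj(c2w(L+S,q),"top")-t).ravel(),(proj(c2w(L,q),"side")-s).ravel(),(proj(c2w(W,q),"wrist",E)-w).ravel()]
r=least_squares(f,[527,-71,-.05],x_scale=[10,10,.1]);print(r.x);print(np.round(r.fun.reshape(-1,2),1))
go([0,-141,136-19],r.x)
E
```

```text
[ 5.29179555e+02 -6.95972892e+01 -5.45199490e-02]
[[-0.4 -1.7]
 [ 0.4 -1.3]
 [ 0.6 -0.1]
 [-1.2 -0.8]
 [-0.1 -1.5]
 [-0.3 -0.5]
 [ 0.9 -1. ]
 [ 1.3 -1.7]
 [-1.7 -1.1]
 [-1.  -0.8]
 [-0.8 -0.3]
 [-2.   1. ]
 [ 0.2 -0.9]
 [ 1.8 -1.5]]
[ -3.4  -1.8 142.2] [ 0.001 -0.001  0.005]
```

```bash
python3 -m inch '[[-3,-2,50,0,0,0,0.2],[-3,-2,100,0,0,0,0.2],[-3,-2,142,0,0,0,0.2],[-3,-2,142,0,0,0,0.2],[-3,-2,142,0,0,0,0.2],[-3,-2,142,0,0,0,-1],[-3,-2,142,0,0,0,-1],[-3,-2,142,0,0,0,-1],[-3,-2,142,0,0,0,-1],[-3,-2,142,0,0,0,-1]]' 25; python3 - <<'E'
from h import *
q=[529.2,-69.6,-.0545]
go([0,-141,136-19],q)
for th in (70,60,50,40,30,20,10,0,-10,-20,-30,-35):
    a=np.radians(th); p=[-2*0,-150*np.sin(a)+141,150*np.cos(a)-51.3]; print(th,np.round(p,0))
E
```

```text
t: 3.65
tool_pos: [523.5, -209.6, 120.2]
ee_rot: [0.026, 1.0, 0.001, 0.002]
ft_force: [2.8, 16.6, 10.1]
grip_width: 15.0
finger_force: 27.2
[ 2.  -0.9  3.1] [0.003 0.004 0.002]
70 [0. 0. 0.]
60 [ 0. 11. 24.]
50 [ 0. 26. 45.]
40 [ 0. 45. 64.]
30 [ 0. 66. 79.]
20 [ 0. 90. 90.]
10 [  0. 115.  96.]
0 [  0. 141.  99.]
-10 [  0. 167.  96.]
-20 [  0. 192.  90.]
-30 [  0. 216.  79.]
-35 [  0. 227.  72.]
```

```bash
python3 -m inch '[[0,6,-12,0,0,0,-1],[0,12,-24,0,0,0,-1],[0,19,-35,0,0,0,-1],[0,27,-45,0,0,0,-1],[0,36,-55,0,0,0,-1],[0,46,-64,0,0,0,-1],[0,56,-72,0,0,0,-1],[0,67,-79,0,0,0,-1],[0,67,-79,0,0,0,-1]]' 20
python3 - <<'E'
from h import *
q=[529.2,-69.6,-.0545]
s=bot.state();print(R.from_euler('z',-q[2]).apply(s["tool_pos"]-[q[0],q[1],0]), s["grip_width"])
E
```

```text
t: 4.55
tool_pos: [527.3, -146.4, 200.6]
ee_rot: [0.025, 1.0, -0.002, 0.003]
ft_force: [-0.1, -8.9, 11.9]
grip_width: 14.9
finger_force: 25.5
[  2.25950646 -76.7514117  200.58265169] 14.897202149596053
```

```bash
python3 -m inch '[[0,12,-6,0,0,0,-1],[0,24,-11,0,0,0,-1],[0,36,-14,0,0,0,-1],[0,49,-17,0,0,0,-1],[0,62,-19,0,0,0,-1],[0,75,-20,0,0,0,-1],[0,88,-19,0,0,0,-1],[0,101,-17,0,0,0,-1],[0,114,-14,0,0,0,-1],[0,126,-11,0,0,0,-1]]' 20
python3 -m inch '[[0,12,5,0,0,0,-1],[0,24,11,0,0,0,-1],[0,34,17,0,0,0,-1],[0,34,17,0,0,0,-1],[0,34,17,0,0,0,0],[0,34,17,0,0,0,0.2],[0,34,17,0,0,0,0.2],[0,34,17,0,0,0,0.2]]' 20
python3 - <<'E'
from h import *
import cv2
q=[529.2,-69.6,-.0545]
s=bot.state();print(R.from_euler('z',-q[2]).apply(s["tool_pos"]-[q[0],q[1],0]), s["grip_width"])
im=vision.get_image("side")[150:300,155:345,::-1];cv2.imwrite("pics/s1.png",cv2.resize(im,None,fx=4,fy=4,interpolation=cv2.INTER_CUBIC))
E
```

```text
t: 5.55
tool_pos: [533.9, -18.8, 209.2]
ee_rot: [0.025, 1.0, -0.0, 0.003]
ft_force: [7.7, -1.4, -0.1]
grip_width: 15.2
finger_force: 26.8
t: 6.35
tool_pos: [532.9, 14.7, 190.4]
ee_rot: [0.026, 1.0, -0.0, -0.0]
ft_force: [-0.3, 0.1, 0.5]
grip_width: 51.4
finger_force: 0.0
[ -0.89645814  84.34444508 190.37833533] 51.42507241529218
```

View pics/s1.png

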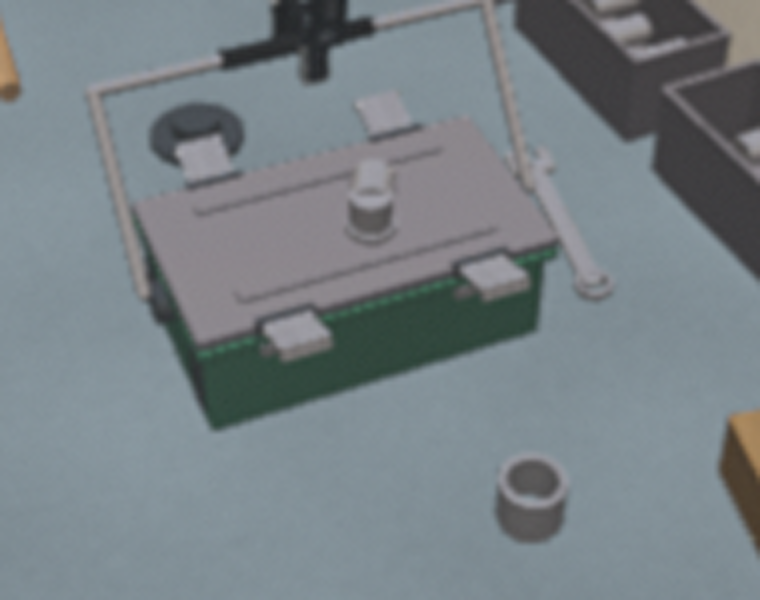

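The handle has cleared the lid and lies over on the left, with the bar at the top of the picture. All four clips are still open. I'll lift off next.

```bash
python3 -m inch '[[0,0,-50,0,0,0,0.2],[0,0,-100,0,0,0,0.2],[0,50,-100,0,0,0,-1],[0,100,-100,0,0,0,-1],[0,130,-100,0,0,0,-1],[0,130,-100,0,0,0,-1]]'
python3 - <<'E'
from h import *
q=[529.2,-69.6,-.0545]
go([-75,190,220],q,.61);go([-75,150,150],q,.61);go([-75,103,130],q,.61)
E
```

```text
t: 7.0
tool_pos: [539.9, 147.7, 290.5]
ee_rot: [0.024, 1.0, 0.0, 0.0]
ft_force: [0.3, -0.1, 0.6]
grip_width: -0.3
finger_force: 0.0
[ 74.1 -27.   70.5] [0.611 0.002 0.007]
[ 74.4 -67.1 140.4] [0.611 0.002 0.007]
[  74.7 -114.1  160.4] [0.611 0.002 0.007]
```

```bash
python3 -m inch '[[20,0,10,0.15,0,0,-1],[40,0,25,0.3,0,0,-1],[60,-10,45,0.45,0,0,-1],[74,-27,70,0.61,0,0,-1],[74,-27,70,0.61,0,0,-1],[74,-27,70,0.61,0,0,-1],[74,-50,105,0.61,0,0,-1],[74,-67,140,0.61,0,0,-1],[74,-67,140,0.61,0,0,-1]]'
python3 - <<'E'
from h import *
q=[529.2,-69.6,-.0545]
print(bot.state()["joints"].round(2))
for P in ([-75,105,128],[-75,105,110],[-75,105,95],[-75,105,85],[-75,105,78]): go(P,q,.61)
E
```

```text
t: 7.9
tool_pos: [461.9, 79.0, 149.3]
ee_rot: [0.026, 0.954, -0.3, -0.01]
ft_force: [-0.5, -0.1, 0.4]
grip_width: -0.2
finger_force: 0.0
[ 0.47  0.49  1.91 -0.58  1.14 -0.7 ]
[ -0.4 -20.3  40.2] [ 0.001 -0.003  0.002]
[ -0.4 -10.   54.9] [ 0.001 -0.003  0.002]
[-0.5 -1.5 67.2] [ 0.001 -0.003  0.002]
[-0.5  4.3 75.4] [ 0.001 -0.003  0.002]
[-0.5  8.3 81.2] [ 0.001 -0.003  0.002]
```

```bash
python3 -m inch '[[0,-20,40,0,0,0,-1],[0,-20,40,0,0,0,-1],[0,-15,47,0,0,0,-1],[0,-10,55,0,0,0,-1],[0,-6,61,0,0,0,-1],[0,-2,67,0,0,0,-1],[0,1,71,0,0,0,-1],[0,4,75,0,0,0,-1]]'
```

```text
t: 8.7
tool_pos: [461.1, 42.5, 86.6]
ee_rot: [0.024, 0.954, -0.3, -0.007]
ft_force: [0.5, -0.0, 0.9]
grip_width: 0.0
finger_force: 0.3
```

```bash
python3 -m inch '[[0,10,-40,0,0,0,-1],[0,20,-90,0,0,0,-1],[0,20,-140,0,0,0,-1],[0,20,-140,0,0,0,-1]]'; python3 - <<'E'
from h import *
import cv2
im=vision.get_image("side")[150:300,155:345,::-1]
im2=vision.get_image("top")[135:285,200:370,::-1]
o=np.hstack([cv2.resize(im,(400,316)),cv2.resize(im2,(358,316))]);cv2.imwrite("pics/s2.png",o)
q=[529.2,-69.6,-.0545]
go([-75,160,300],q,.61);go([75,-115,300],q,0)
E
```

```text
t: 9.1
tool_pos: [468.7, 142.9, 193.9]
ee_rot: [0.024, 0.954, -0.297, -0.003]
ft_force: [0.4, -0.2, -0.0]
grip_width: -0.1
finger_force: 0.0
[  0.4 -99.7 -64.2] [0.001 0.004 0.003]
[-148.2 -325.8   93.6] [-0.609  0.003  0.004]
```

View pics/s2.png

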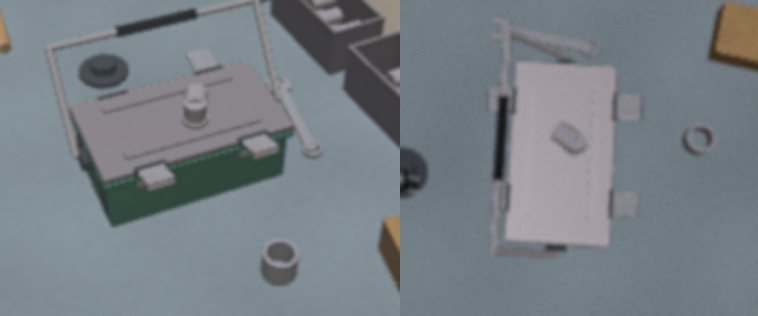

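Both views show left_near shut (its tab no longer sticks out), with the handle on the left and the elbow unmoved. The next clip is right_far.

```bash
python3 -m inch '[[0,-40,-40,0,0,0,-1],[0,-80,-64,0,0,0,-1],[0,-100,-64,0,0,0,-1],[-25,-140,-40,-0.15,0,0,-1],[-50,-180,-10,-0.3,0,0,-1],[-75,-220,20,-0.45,0,0,-1],[-100,-260,50,-0.609,0,0,-1],[-148,-326,94,-0.609,0,0,-1],[-148,-326,94,-0.609,0,0,-1],[-148,-326,94,-0.609,0,0,-1]]'; python3 - <<'E'
from h import *
q=[529.2,-69.6,-.0545]
print(bot.state()["joints"].round(2))
for z in (130,76): go([75,-115,z],q)
E
```

```text
t: 10.2
tool_pos: [596.7, -195.2, 297.0]
ee_rot: [0.028, 1.0, -0.0, -0.001]
ft_force: [0.2, 0.3, -1.1]
grip_width: 0.3
finger_force: 0.0
[-0.33  0.36  1.56 -0.    1.22 -1.85]
[ -1.2   6.9 167. ] [-0.001 -0.003 -0.002]
[ -1.4   7.  221. ] [-0.001 -0.003 -0.002]
```

```bash
python3 -m inch '[[-1,6,50,0,0,0,-1],[-1,6,100,0,0,0,-1],[-1,6,150,0,0,0,-1],[-1,6,170,0,0,0,-1],[-1,6,180,0,0,0,-1],[-1,6,190,0,0,0,-1],[-1,6,200,0,0,0,-1],[-1,6,208,0,0,0,-1],[-1,6,216,0,0,0,-1],[-1,6,221,0,0,0,-1]]'
```

```text
t: 11.2
tool_pos: [598.2, -184.3, 78.1]
ee_rot: [0.026, 1.0, -0.001, -0.0]
ft_force: [0.1, -0.2, 0.3]
grip_width: 0.1
finger_force: 0.0
```

```bash
python3 -m inch '[[0,-4,-40,0,0,0,-1],[0,-4,-80,0,0,0,-1],[50,-4,-80,0,0,0,-1],[100,-4,-80,0,0,0,-1],[150,-4,-80,0,0,0,-1],[150,-4,-80,0,0,0,-1]]'; python3 - <<'E'
from h import *
import cv2
q=[529.2,-69.6,-.0545]
im=vision.get_image("side")[150:300,155:345,::-1]
im2=vision.get_image("top")[135:285,200:370,::-1]
o=np.hstack([cv2.resize(im,(400,316)),cv2.resize(im2,(358,316))]);cv2.imwrite("pics/s3.png",o)
for z in (130,76): go([-75,-115,z],q)
E
```

```text
t: 11.8
tool_pos: [440.7, -178.5, 157.4]
ee_rot: [0.026, 1.0, 0.001, -0.004]
ft_force: [1.1, -0.6, -0.3]
grip_width: 0.2
finger_force: 0.0
[-0.1  0.3 29.1] [-0.001  0.001  0.003]
[-0.1  0.3 83.1] [-0.001  0.001  0.003]
```

View pics/s3.png

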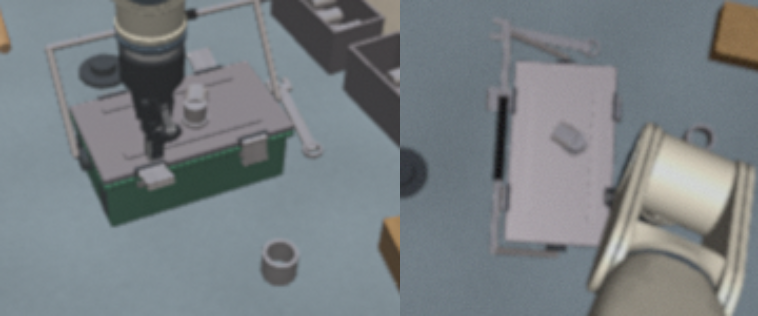

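Right_far is shut: its tab hangs down the case side in the side view. Right_near comes next; after pressing it I'll rise clear.

```bash
python3 -m inch '[[0,0,20,0,0,0,-1],[0,0,30,0,0,0,-1],[0,0,40,0,0,0,-1],[0,0,50,0,0,0,-1],[0,0,60,0,0,0,-1],[0,0,70,0,0,0,-1],[0,0,77,0,0,0,-1],[0,0,82,0,0,0,-1],[0,0,82,0,0,0,-1]]'
python3 -m inch '[[0,-3,-50,0,0,0,-1],[0,-3,-100,0,0,0,-1],[0,-3,-150,0,0,0,-1],[0,-3,-200,0,0,0,-1],[0,-3,-225,0,0,0,-1],[0,-3,-225,0,0,0,-1]]'; python3 - <<'E'
from h import *
q=[529.2,-69.6,-.0545]
go([75,190,300],q,.61)
go([75,190,220],q,.61)
E
```

```text
t: 12.8
tool_pos: [447.9, -180.2, 75.8]
ee_rot: [0.025, 1.0, -0.0, -0.001]
ft_force: [-0.7, -0.3, 0.2]
grip_width: 0.0
finger_force: 0.0
t: 13.4
tool_pos: [450.4, -184.1, 306.4]
ee_rot: [0.025, 1.0, -0.002, 0.004]
ft_force: [0.1, 0.2, -1.0]
grip_width: -0.3
finger_force: 0.0
[-148.6  308.1    6.3] [0.606 0.009 0.001]
[-147.9  308.5   86.3] [0.606 0.009 0.001]
```

```bash
python3 -m inch '[[-20,44,0,0,0,0,-1],[-40,88,0,0,0,0,-1],[-60,132,0,0,0,0,-1],[-80,176,0,0,0,0,-1],[-100,220,0,0,0,0,-1],[-120,264,0,0.15,0,0,-1],[-148,308,6,0.3,0,0,-1],[-148,308,6,0.45,0,0,-1],[-148,308,6,0.606,0,0,-1],[-148,308,6,0.606,0,0,-1]]'; python3 - <<'E'
from h import *
q=[529.2,-69.6,-.0545]
print(bot.state()["joints"].round(2))
for P in ([75,190,220],[75,150,150],[75,105,128],[75,105,110],[75,105,95],[75,105,85]): go(P,q,.61)
E
```

```text
t: 14.4
tool_pos: [610.4, 119.7, 291.2]
ee_rot: [0.021, 0.953, -0.301, -0.01]
ft_force: [-0.5, 0.8, -1.1]
grip_width: -0.3
finger_force: 0.0
[ 0.42  0.51  1.48 -0.54  1.48 -0.96]
[-4.6 38.  60.3] [-0.002  0.     0.011]
[ -4.7  45.5 140.6] [-0.002  0.     0.011]
[ -4.4  21.3 184.4] [-0.002  0.     0.011]
[ -4.5  31.6 199.2] [-0.002  0.     0.011]
[ -4.6  40.3 211.4] [-0.002  0.     0.011]
[ -4.6  46.  219.6] [-0.002  0.     0.011]
```

```bash
python3 -m inch '[[-4,30,40,0,0,0,-1],[-4,40,80,0,0,0,-1],[-4,43,110,0,0,0,-1],[-4,45,140,0,0,0,-1],[-4,45,140,0,0,0,-1]]'; python3 - <<'E'
from h import *
q=[529.2,-69.6,-.0545]
for P in ([75,105,128],[75,105,110],[75,105,95],[75,105,85]): go(P,q,.61)
E
```

```text
t: 14.9
tool_pos: [610.5, 70.6, 151.2]
ee_rot: [0.025, 0.954, -0.299, -0.012]
ft_force: [-0.6, 0.1, -0.5]
grip_width: -0.0
finger_force: 0.0
[ -1.6 -19.1  41.5] [ 0.002 -0.006  0.004]
[-1.7 -8.9 56.3] [ 0.002 -0.006  0.004]
[-1.8 -0.3 68.6] [ 0.002 -0.006  0.004]
[-1.9  5.4 76.8] [ 0.002 -0.006  0.004]
```

```bash
python3 -m inch '[[-1,-19,40,0,0,0,-1],[-1,-19,41,0,0,0,-1],[-1,-14,48,0,0,0,-1],[-1,-9,56,0,0,0,-1],[-1,-5,62,0,0,0,-1],[-1,-1,68,0,0,0,-1],[-1,2,72,0,0,0,-1],[-1,5,77,0,0,0,-1]]'
python3 -m inch '[[0,10,-40,0,0,0,-1],[0,20,-90,0,0,0,-1],[0,20,-140,0,0,0,-1],[0,60,-190,0,0,0,-1],[0,100,-200,0,0,0,-1],[0,100,-200,0,0,0,-1]]'; python3 - <<'E'
from h import *
import cv2
im=vision.get_image("side")[150:300,155:345,::-1]
im2=vision.get_image("top")[135:285,200:370,::-1]
o=np.hstack([cv2.resize(im,(400,316)),cv2.resize(im2,(358,316))]);cv2.imwrite("pics/s4.png",o)
print(bot.state()["tool_pos"])
E
```

```text
t: 15.7
tool_pos: [613.0, 34.7, 88.7]
ee_rot: [0.024, 0.954, -0.299, -0.007]
ft_force: [0.1, 0.6, 0.6]
grip_width: 0.3
finger_force: 0.4
t: 16.3
tool_pos: [622.3, 235.8, 194.9]
ee_rot: [0.022, 0.955, -0.297, -0.006]
ft_force: [1.1, -0.3, 0.3]
grip_width: -0.1
finger_force: 0.0
[621.81700804 231.50964463 194.67824052]
```

View pics/s4.png

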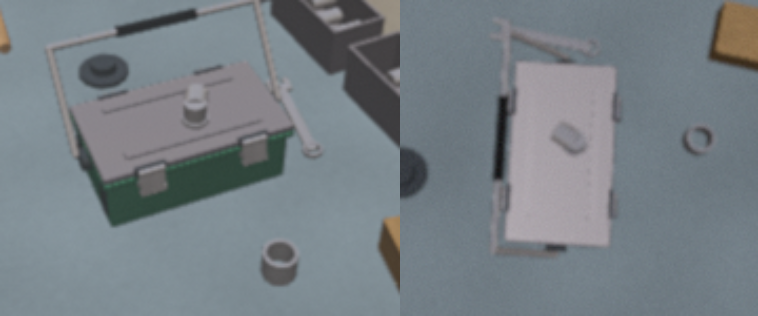

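All four clips are shut: no tabs stick out in the top view, and both right tabs hang down. The handle is on its left stop, the elbow has not moved, and the robot is clear of everything.

```bash
python3 -c "
from workcell import bot
print(bot.sign_off())"
```

```text
the job is handed in; nothing more can be done
None
```

The case is ready to travel and the job is handed in at about 16 s of the 70 s allowed: the handle rests on its left stop, and the four clips are shut in the order left near, right far, right near, left far, with nothing else on the lid or around the case seen to have moved.

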